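# Power up the trainer arm's key panel

### The arm

A 6-joint arm with a two-finger parallel gripper is mounted at the origin on the work surface. World frame = base frame: x ahead of the robot, y to its left, z up, the work surface at z = 0. Lengths are in m, angles in rad, forces in N, time in s.
With the tool pointing down it reaches from about 0.35 to 1 m from the base axis. Payload 7.1 kg.
Tool frame: the origin (TCP) lies between the finger pads; the fingertips stand 22 mm ahead of it and the grasp point (between the pads) lies 3 mm ahead of it; z points along the fingers, y is the line along which they close (so a half turn about z gives the same grasp; the last joint's range is limited). The gripper opens to 85 mm and grips with 20 to 120 N. Pads are 22 mm wide; open, the fingers measure 114 mm over their backs; the gripper's body (76 mm by 85 mm) begins 54 mm behind the grasp point. The pads swing forward as they close: fully open they stand 13 mm farther back than shut.
Start: joints at [1.233, 0.423, 1.63, -0, 1.089, -0.019], TCP at [0.196, 0.594, 0.253] pointing down, gripper open.
Joint ranges: [-3, 3], [-0.9, 2.11], [0.09, 2.58], [-1.31, 4.45], [0.11, 2.69], [-2.54, 2.54]. Speed limits (rad/s): [2.39, 2.39, 3.01, 3.14, 3.14, 3.14].

### API

Orientations are given as a rotation vector (axis times angle).
In Python, from rig import manip gives the robot as it stands. The module is installed in compiled form; this text tells all that it offers. Calls block until the motion is done:
- manip.move_to(position, orientation): joint-space move of the TCP to a pose.
- manip.servo_line(position, orientation=None, rate=0.15): straight line of the TCP; orientation=None keeps the orientation; rate is the mean speed in m/s.
- manip.set_joints(angles): joint-space move.
- manip.command_gripper(opening, f_grip=None): finger opening in m; f_grip is the grip in N (None keeps the last); returns when the fingers have stopped.
- manip.hold(seconds).
- manip.solve_ik(position, orientation): joint angles nearest the present ones, or None.
- manip.camera(name): name is "scene" or "top" or "wrist"; returns a dict with "image" (420x560x3 uint8, red, green, blue), "fx", "fy", "cx", "cy" (pixels), "cam_to_world" (4x4, takes a point from camera to world coordinates); the wrist camera has in their place "mount" (4x4, takes a point from camera to tool coordinates, whose origin is the TCP and whose axes are the flange's). Camera axes: x right, y down, z forward; pixel columns grow to the right and rows downward; lengths in m; the calibration is good to about 2 mm. A picture is of the moment at which its call begins: read the wrist's pose just before it. There is no depth.
A pose or a line that the arm cannot do raises manip.IKError and nothing moves.
- manip.sign_off(): hands the job in; it is judged then, once.
Readings, each from a call of its own:
- manip.get_time(): time.
- manip.get_joint_positions(): joint angles.
- manip.get_joint_vel(): joint speeds.
- manip.get_tau(): joint torques, N m.
- manip.get_position(): TCP position.
- manip.get_ee_rot(): TCP orientation.
- manip.get_contact_force(): force on the tool from outside, world axes, zero at the start.
- manip.get_torque(): the same for the moment, N m.
- manip.get_width(): finger opening in m.
- manip.get_grip_force(): force on a finger pad.
Only numpy, scipy, OpenCV 4.12 (cv2) and the standard library are available. Lean on these libraries where they do the work, as an engineer would, in place of code of your own. Each camera call takes 0.05 s, during which the arm holds its last target. There are 200 camera calls.

### The job

Power up the training arm's controls in this order: with the fingertips, press the rocker of the outlet that has the black adapter plugged in fully over to its on side (the raised half, away from the socket), then press the long bar key on the key panel fully down, and last press the large round key fully down. Do not press any other rocker or key, do not pick anything up, leave the loose things on the desk where they are, and finish clear of everything.

Things in the scene. Friction and masses are not known exactly. Their poses are not given: they have to be found in the camera images.
- bar: grey base plate of the power bar, 140 x 196 x 10 mm, fixed to the desk; origin under its centre. x points from the rockers towards the sockets, y runs along the row of three white outlet modules, at y = -62, 0 and 62 mm, each 130 x 60 mm and up to 36 mm above the desk
- panel: dark base plate of the key panel, 110 x 258 x 10 mm, fixed to the desk; origin under its centre. y runs along the row of four grey key modules, at y = -93, -31, 31 and 93 mm, each 100 x 60 mm, up to 36 mm above the desk, with one white key in its middle. Power bar and panel may stand on either side of the desk, and the order of their modules changes
- outlet_a: the outlet module with the black adapter plugged in; origin under its centre, 10 mm above the desk, x as for the power bar. The adapter is a block 50 x 46 mm, centred 36 mm along +x, its top 81 mm above the desk
- rocker_a_on (a point): middle of the ON half (the raised half, on the side away from the socket) of the black rocker of the outlet that has the adapter in it; the point lies on its upper surface, 19 mm from the pivot line, and moves with it: about 50 mm above the desk when off, 44 mm when on. The rocker is 34 mm wide (y) and 56 mm long (x); each half is 28 mm long
- rocker_a (a joint): rocker of the outlet that has the adapter in it: 0 (up to 0.03 at the start) is off, 0.32 rad is fully on; takes about 3 N at the point above, has no spring and stays where it is left
- rocker_b_on (a point): middle of the ON half (the raised half, on the side away from the socket) of the black rocker of an empty outlet, to be left off; the point lies on its upper surface, 19 mm from the pivot line, and moves with it: about 50 mm above the desk when off, 44 mm when on. The rocker is 34 mm wide (y) and 56 mm long (x); each half is 28 mm long
- rocker_b (a joint): rocker of an empty outlet, to be left off: 0 (up to 0.03 at the start) is off, 0.32 rad is fully on; takes about 3 N at the point above, has no spring and stays where it is left
- rocker_c_on (a point): middle of the ON half (the raised half, on the side away from the socket) of the black rocker of the other empty outlet, to be left off; the point lies on its upper surface, 19 mm from the pivot line, and moves with it: about 50 mm above the desk when off, 44 mm when on. The rocker is 34 mm wide (y) and 56 mm long (x); each half is 28 mm long
- rocker_c (a joint): rocker of the other empty outlet, to be left off: 0 (up to 0.03 at the start) is off, 0.32 rad is fully on; takes about 3 N at the point above, has no spring and stays where it is left
- key_bar_top (a point): centre of the top face of the white long bar key, 70 x 26 mm, long side along the panel's x; 50 mm above the desk when up, 42 mm when fully down, moves with the key
- key_bar (a joint): travel of the long bar key: 0 is up, 0.008 m is fully down; takes about 4 N all the way, has no spring and stays down where it is left
- key_round_top (a point): centre of the top face of the white large round key, 42 mm across; 50 mm above the desk when up, 42 mm when fully down, moves with the key
- key_round (a joint): travel of the large round key: 0 is up, 0.008 m is fully down; takes about 4 N all the way, has no spring and stays down where it is left
- key_square_top (a point): centre of the top face of the white square key, 36 x 36 mm (not to be pressed); 50 mm above the desk when up, 42 mm when fully down, moves with the key
- key_square (a joint): travel of the square key: 0 is up, 0.008 m is fully down; takes about 4 N all the way, has no spring and stays down where it is left
- key_small_top (a point): centre of the top face of the white small round key, 22 mm across (not to be pressed); 50 mm above the desk when up, 42 mm when fully down, moves with the key
- key_small (a joint): travel of the small round key: 0 is up, 0.008 m is fully down; takes about 4 N all the way, has no spring and stays down where it is left
- mug: white mug, 72 mm wide, 90 mm tall, loose on the desk, to be left alone; origin at the centre of its underside
- block_near: wooden sign block, 36 mm cube with a paper label on top, loose on the desk, to be left alone; origin at the centre of its underside
- block_mid: second wooden sign block, 36 mm, loose on the desk, to be left alone; origin at the centre of its underside
- screwdriver: screwdriver 180 mm long, lying flat, loose on the desk, to be left alone; origin at the centre of its underside (of its middle)
- mouse: black computer mouse, 62 mm across, 32 mm high, loose on the desk, to be left alone; origin at the centre of its underside
- tape: cardboard tape roll lying flat, 84 mm across, 22 mm high, loose on the desk, to be left alone; origin at the centre of its underside
- pen_pot: steel pen pot, 72 mm wide, 95 mm tall, pens reach 150 mm, loose on the desk, to be left alone; origin at the centre of its underside

How it is judged:
On the way, in this order (a step that is already met when the one before it is completed fails the run):
1. the rocker of the outlet with the adapter is pressed fully on (value of joint rocker_a above 0.27 rad), for 0.2 s.
2. the long bar key is pressed fully down (value of joint key_bar above 0.0065 m), for 0.2 s.
3. the large round key is pressed fully down (value of joint key_round above 0.0065 m), for 0.2 s.
At the end, for the whole second after the job is handed in: The rocker beside the adapter is over 0.27 rad (of 0.32), the long bar key and the large round key are each over 6.5 mm (of 8) down; the other rockers are under 0.1 rad and the other keys under 3 mm; every loose thing is within 25 mm of its start (value of joint rocker_a above 0.27 rad and value of joint each of key_bar, key_round above 0.0065 m and not (value of joint any of rocker_b, rocker_c above 0.1 rad or value of joint any of key_square, key_small above 0.003 m) and not (distance of any of mug, block_near, block_mid, screwdriver, mouse, tape, pen_pot from where it was at the start of the episode above 0.025 m)); the robot touches nothing.
It fails at once if another rocker or key is pressed (rocker over 0.1 rad, key over 3 mm) (value of joint any of rocker_b, rocker_c above 0.1 rad or value of joint any of key_square, key_small above 0.003 m).
It fails at once if the long bar key is pressed (over 3 mm) before the rocker is on (value of joint key_bar above 0.003 m and not (value of joint rocker_a above 0.27 rad)).
It fails at once if the large round key is pressed (over 3 mm) before the long bar key is fully down (value of joint key_round above 0.003 m and not (value of joint key_bar above 0.0065 m)).
It fails at once if a loose thing is lifted, carried or pushed more than 25 mm (distance of any of mug, block_near, block_mid, screwdriver, mouse, tape, pen_pot from where it was at the start of the episode above 0.025 m).
It also fails if it takes over 43 s, if anything falls off the work surface, if the arm or the gripper's body presses on something with over 40 N, if the wrist force passes 120 N, or if a joint passes its speed limit or range.

## Working session

There is one attempt and no reset: what is moved stays moved. The work goes in short steps, each a Python script; the robot and the scene stay as the last script left them, time stands still between calls to the robot, and variables do not carry over. Pictures are saved under pics/ and viewed, at most 10 in all, crops included, and the job is handed in when it is done.

```bash
mkdir -p pics
python3 - <<'E'
from rig import manip
import cv2,pickle
d={}
for n in("top","scene"):
    c=manip.camera(n);d[n]=c;cv2.imwrite(f"pics/{n}.png",cv2.resize(c["image"][:,:,::-1],(800,600),interpolation=cv2.INTER_CUBIC))
    print(n,c["fx"],c["cx"],c["cy"],c["cam_to_world"].round(3).tolist())
pickle.dump(d,open("c.pkl","wb"));print(manip.get_ee_rot(),manip.get_time())
E
```

```text
top 473.2705606604495 283.84060630591046 208.8684465405465 [[-0.013, -0.993, 0.12, 0.428], [-1.0, 0.015, 0.018, -0.006], [-0.019, -0.119, -0.993, 1.072], [0.0, 0.0, 0.0, 1.0]]
scene 383.99374204033154 282.229810377357 207.8314790265466 [[0.13, 0.853, -0.506, 0.974], [0.991, -0.111, 0.068, -0.058], [0.002, -0.51, -0.86, 0.755], [0.0, 0.0, 0.0, 1.0]]
[-4.98640156e-01 -3.10152303e+00  2.18209578e-03] 0.1
```

View pics/top.png

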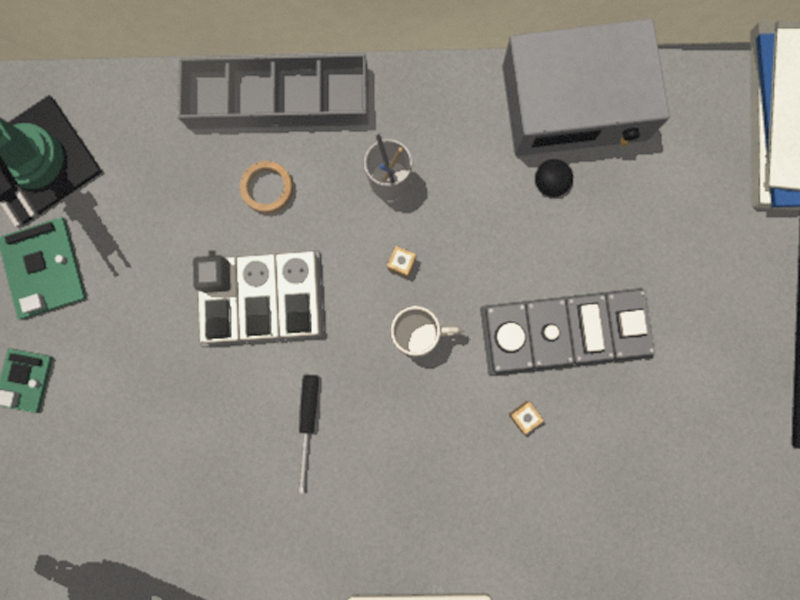

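View pics/scene.png

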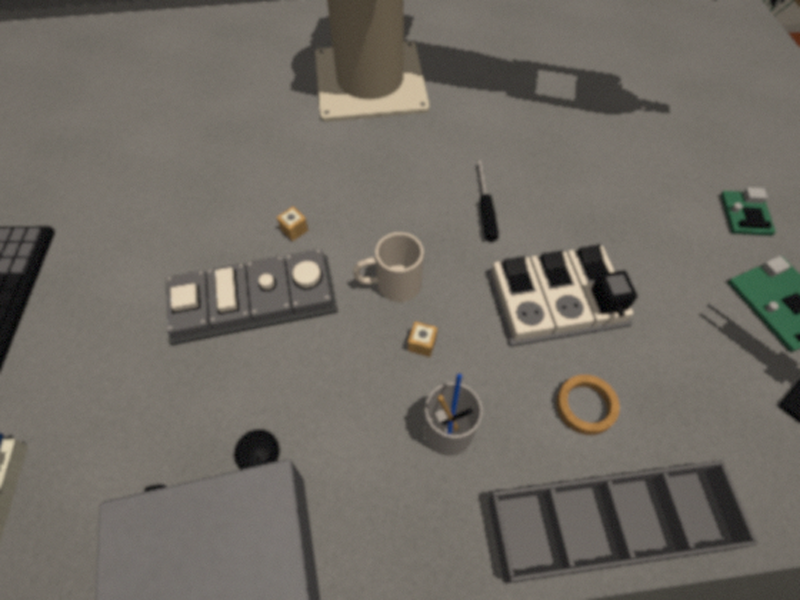

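The top view shows the adapter outlet at the left end of the bar, with its rocker around (217,320). The round key is at (510,337) and the bar key at (593,327). The scene view shows the same objects at about (592,260), (306,273) and (225,289). Next I'll zoom in and triangulate.

```bash
cat > h.py <<'E'
import numpy as np,pickle
d=pickle.load(open("c.pkl","rb"))
def ray(n,u,v,s=1.0):
    c=d[n];r=c["cam_to_world"][:3,:3]@np.array([((u+.5)/s-.5-c["cx"])/c["fx"],((v+.5)/s-.5-c["cy"])/c["fy"],1]);return c["cam_to_world"][:3,3],r
def at(n,u,v,z,s=1.0):
    o,r=ray(n,u,v,s);return o+r*(z-o[2])/r[2]
def pix(n,p):
    c=d[n];M=c["cam_to_world"];q=M[:3,:3].T@(np.array(p)-M[:3,3]);return c["fx"]*q[0]/q[2]+c["cx"],c["fy"]*q[1]/q[2]+c["cy"]
E
python3 - <<'E'
from h import *
import cv2
S=800/560
for nm,t,s in(("round",(510,337),(306,273)),("bar",(593,327),(225,289)),("square",(633,323),(184,297)),("small",(551,333),(266,281))):
    print(nm,at("top",*t,.05,S).round(4),at("scene",*s,.05,S).round(4))
im=d["top"]["image"][:,:,::-1]
a=im[170:248,132:232];b=im[198:268,334:462]
A=cv2.resize(a,(600,468),interpolation=cv2.INTER_CUBIC)
cv2.imwrite("pics/ca.png",A)
b2=d["scene"]["image"][165:245,340:450,::-1]
cv2.imwrite("pics/cb.png",np.vstack([cv2.resize(b,(512,280),interpolation=cv2.INTER_CUBIC),cv2.resize(b2,(512,320),interpolation=cv2.INTER_CUBIC)[:320]]))
E
```

```text
round [ 0.4904 -0.1442  0.05  ] [ 0.4969 -0.1454  0.05  ]
bar [ 0.5036 -0.2694  0.05  ] [ 0.51   -0.2676  0.05  ]
square [ 0.5088 -0.3296  0.05  ] [ 0.5163 -0.3279  0.05  ]
small [ 0.4955 -0.206   0.05  ] [ 0.5036 -0.2063  0.05  ]
```

View pics/ca.png

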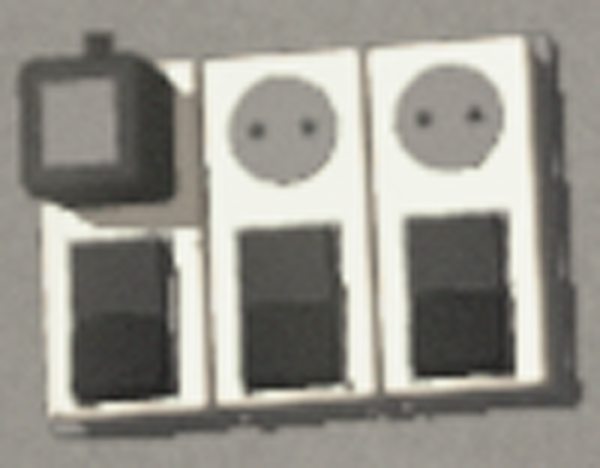

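View pics/cb.png

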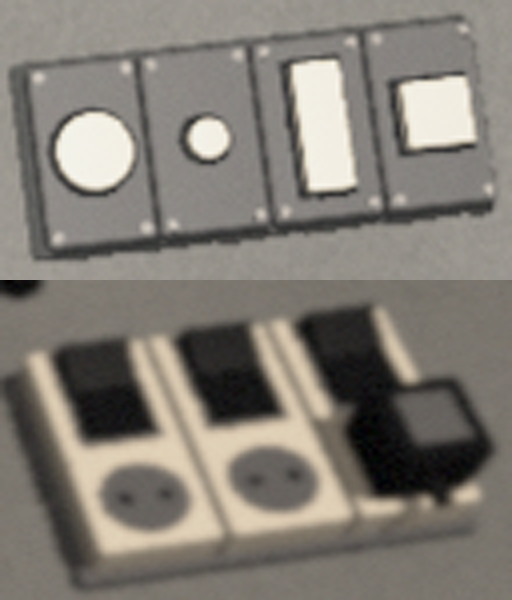

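The crop shows rocker A's ON half (the near, dark half) at rows 312–400, centred on (122,356). The panel row is tilted slightly. Now I'll compute the targets.

Run:
```python
from h import *
T=lambda u,v,z:at("top",132+(u+.5)/6-.5,170+(v+.5)/6-.5,z)
Sc=lambda u,v,z:at("scene",340+(u+.5)/4.655-.5,165+(v-280+.5)/4-.5,z)
print("on mid top",T(122,356,.05),"pivot",T(121,312,.047),"far end",T(119,240,.045))
print("scene on mid",Sc(333,333,.05),"b on",Sc(212,350,.05), "c on",Sc(95,368,.05))
print("top b",T(293,343,.05),"c",T(461,333,.05))
print("row dir",T(50,415,.036),T(545,382,.036))
from rig import manip
from scipy.spatial.transform import Rotation as R
def ori(y): return (R.from_euler('z',y)*R.from_euler('x',np.pi)).as_rotvec()
for p,y in(([.43,.27,.15],np.pi),([.505,-.268,.15],1.57)): print(manip.solve_ik(p,ori(y+.1)))
```

```text
on mid top [0.51168272 0.29973732 0.05      ] pivot [0.52800083 0.30132469 0.047     ] far end [0.55468045 0.30319503 0.045     ]
scene on mid [0.51889559 0.29389869 0.05      ] b on [0.52259369 0.2330306  0.05      ] c on [0.52713585 0.17473498 0.05      ]
top b [0.5154837  0.23754246 0.05      ] c [0.51820655 0.17650757 0.05      ]
row dir [0.49152909 0.33003802 0.036     ] [0.50098787 0.14805991 0.036     ]
[ 0.53724766  0.4076727   1.9578675   0.          0.77605246 -1.13354867]
[-0.50871586  0.48494691  1.8173308   0.          0.83931494 -0.60791954]
```

```bash
cat >> h.py <<'E'
from rig import manip
from scipy.spatial.transform import Rotation as R
import cv2
def ori(y): return (R.from_euler('z',y)*R.from_euler('x',np.pi)).as_rotvec()
def snap(n):
    p,o=manip.get_position(),manip.get_ee_rot();c=manip.camera("wrist")
    T=np.eye(4);T[:3,:3]=R.from_rotvec(o).as_matrix();T[:3,3]=p
    c["cam_to_world"]=T@c["mount"];d[n]=c;pickle.dump(d,open("c.pkl","wb"))
    cv2.imwrite(f"pics/{n}.png",c["image"][:,:,::-1])
E
python3 - <<'E'
from h import *
manip.command_gripper(0.0,20)
manip.move_to([.515,.297,.20],ori(np.pi+.052))
snap("w1")
print(manip.get_position(),manip.get_time(),manip.get_contact_force(),manip.get_width())
for p in([.515,.297,.05],[.5117,.2997,.05],[.5189,.2939,.05]): print(pix("w1",p))
E
```

```text
[0.51463282 0.29788066 0.20014301] 2.5333 [ 0.3601389  -0.27163112 -0.44030189] -0.0002641370738705071
(np.float64(277.79989307213486), np.float64(201.09333520159444))
(np.float64(280.779390885157), np.float64(197.94013963456294))
(np.float64(274.39836340513887), np.float64(204.7969940687204))
```

View pics/w1.png

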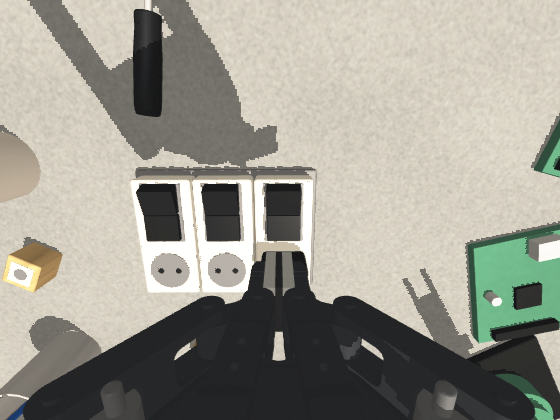

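Wrist view: rocker A's ON half is centred near (283,199), which is closest to the top camera's estimate. I'll press at about (0.512, 0.300).

```bash
cat >> h.py <<'E'
def press(x,y,top,low,fmax=14):
    """lower fingertips from z=top (tip height) in 1.5 mm steps until force fmax or tip z=low"""
    manip.servo_line([x,y,top+.022],rate=.1)
    f0=manip.get_contact_force()[2];z=top;log=[]
    while z>low:
        z-=.0015;manip.servo_line([x,y,z+.022],rate=.03)
        f=manip.get_contact_force()[2]-f0;log.append((round(z*1e3,1),round(manip.get_position()[2]*1e3-22,1),round(f,1)))
        if f>fmax:break
    manip.hold(.35);print(log)
    manip.servo_line([x,y,.15],rate=.15);print(manip.get_time(),manip.get_position())
E
python3 - <<'E'
from h import *
manip.servo_line([.512,.300,.10],ori(np.pi+.052))
press(.512,.300,.056,.040)
manip.move_to([.48,-.05,.26],ori(np.pi/2+.1))
manip.move_to([.50,-.2068,.20],ori(np.pi/2+.1))
snap("w2");print(manip.get_time())
for p in([.4904,-.1442,.05],[.4969,-.1454,.05],[.5036,-.2694,.05],[.51,-.2676,.05],): print(pix("w2",p))
E
```

```text
[(54.5, np.float64(54.9), np.float64(0.7)), (53.0, np.float64(53.0), np.float64(0.3)), (51.5, np.float64(51.5), np.float64(0.6)), (50.0, np.float64(50.0), np.float64(1.5)), (48.5, np.float64(48.4), np.float64(0.8)), (47.0, np.float64(46.8), np.float64(0.1)), (45.5, np.float64(45.3), np.float64(1.0)), (44.0, np.float64(44.1), np.float64(3.2)), (42.5, np.float64(43.9), np.float64(17.4))]
7.0333 [0.51155791 0.29969631 0.14925177]
9.175
(np.float64(273.59073506627647), np.float64(135.5629848040722))
(np.float64(280.63064874497996), np.float64(137.6688202051667))
(np.float64(274.7990973958785), np.float64(261.3153643427044))
(np.float64(281.14690985964177), np.float64(260.3129741299178))
```

View pics/w2.png

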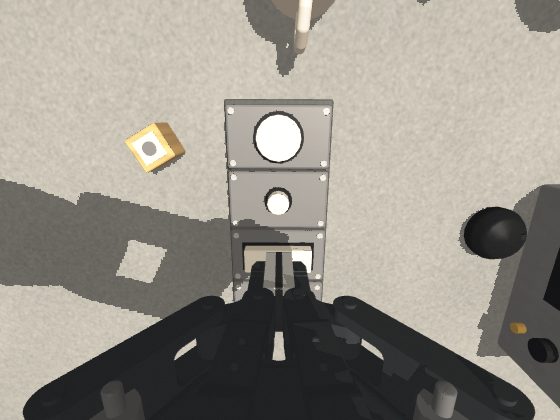

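Wrist view: round key at (278,137), so x≈0.4945, y≈-0.145. The bar key is centred at u≈278.5, so x≈0.507, y≈-0.2685. I'll confirm the rocker before pressing the bar key.

Run:
```python
from h import *
o=[cv2.resize(d["top"]["image"][170:248,132:232,::-1],(400,312),interpolation=cv2.INTER_CUBIC)]
c=manip.camera("top");o.append(cv2.resize(c["image"][170:248,132:232,::-1],(400,312),interpolation=cv2.INTER_CUBIC))
s=manip.camera("scene")["image"]
o2=[cv2.resize(i[165:245,340:450,::-1],(400,288),interpolation=cv2.INTER_CUBIC) for i in(d["scene"]["image"],s)]
cv2.imwrite("pics/chk.png",np.vstack([np.hstack(o),np.hstack(o2)]))
```

```text
(no output)
```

View pics/chk.png

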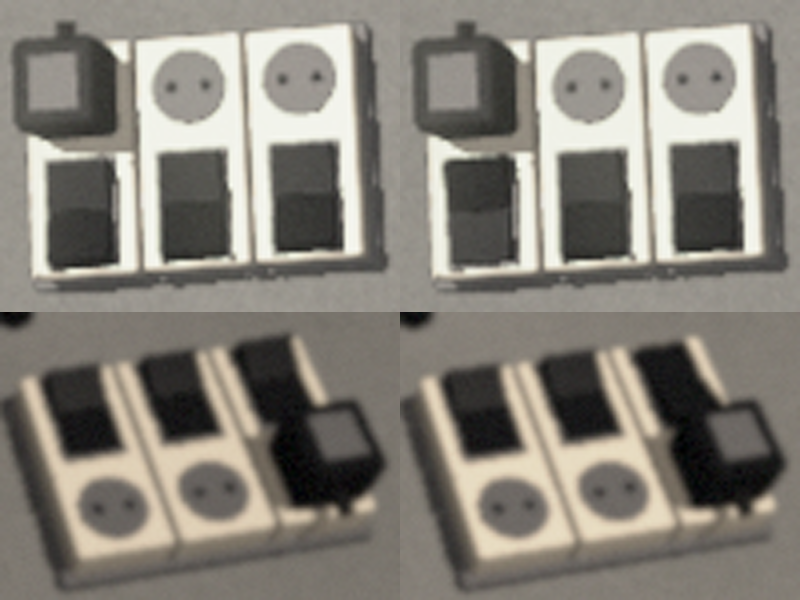

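Rocker A's shading has flipped between its halves and the others are unchanged. Together with the hard stop, that means it is on. Next I'll press the bar key, then the round key.

Run:
```python
from h import *
manip.servo_line([.507,-.2685,.12])
press(.507,-.2685,.054,.039)
manip.servo_line([.4945,-.145,.15])
press(.4945,-.145,.054,.039)
manip.servo_line([.4945,-.145,.25]); manip.move_to([.40,.06,.30],ori(np.pi/2+.1))
c=manip.camera("top")["image"];w=manip.camera("scene")["image"];print(manip.get_time(),manip.get_contact_force())
cv2.imwrite("pics/fin.png",np.vstack([cv2.resize(c[198:268,334:462,::-1],(512,280)),cv2.resize(w[165:245,110:240,::-1],(512,315))]))
```

```text
[(52.5, np.float64(53.0), np.float64(0.8)), (51.0, np.float64(51.1), np.float64(-0.1)), (49.5, np.float64(49.5), np.float64(1.9)), (48.0, np.float64(48.0), np.float64(2.1)), (46.5, np.float64(46.4), np.float64(1.6)), (45.0, np.float64(44.9), np.float64(1.6)), (43.5, np.float64(43.4), np.float64(2.0)), (42.0, np.float64(42.0), np.float64(4.6)), (40.5, np.float64(41.7), np.float64(17.2))]
14.025 [ 0.50640552 -0.2681672   0.14919349]
[(52.5, np.float64(52.9), np.float64(-0.2)), (51.0, np.float64(51.0), np.float64(0.7)), (49.5, np.float64(49.5), np.float64(0.3)), (48.0, np.float64(47.9), np.float64(1.6)), (46.5, np.float64(46.4), np.float64(1.7)), (45.0, np.float64(44.9), np.float64(1.0)), (43.5, np.float64(43.4), np.float64(1.2)), (42.0, np.float64(42.0), np.float64(4.6)), (40.5, np.float64(41.6), np.float64(18.5))]
19.225 [ 0.49396456 -0.14482021  0.14931342]
21.0583 [-0.14383521  0.04190075 -0.47893047]
```

View pics/fin.png

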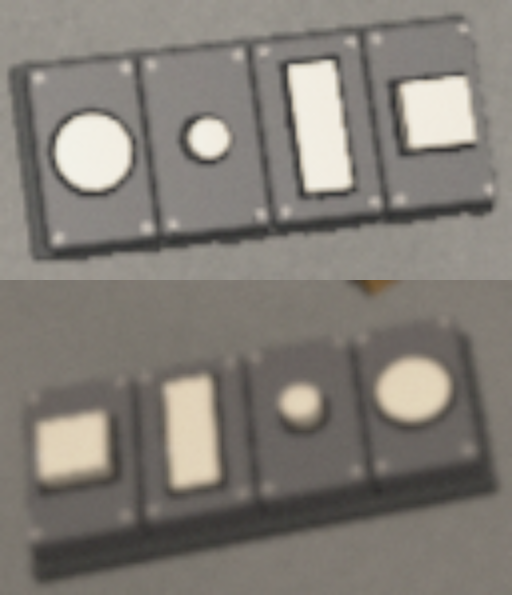

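The bar key and round key are visibly down, while the square and small keys are still up. The arm is clear of everything.

```bash
python3 -c "
from rig import manip
print(manip.sign_off())"
```

```text
the job is handed in; nothing more can be done
None
```

I pressed rocker A on, then the long bar key, then the large round key, each to its hard stop; the other rockers and keys looked untouched in the camera views, and I handed in with the arm clear at about 21 s (no verdict was returned).

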